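# Change the supply over between two lever isolators

## Robot

A 7-joint arm with a two-finger parallel gripper is mounted at the origin on a cart in front of the work surface, level with it; the furniture and walls round the work are solid. World frame = base frame: x ahead of the robot, y to its left, z up, the work surface at z = 0. Lengths are in m, angles in rad, forces in N, time in s.
With the tool pointing down it reaches from about 0.425 to 1.025 m from the base axis. Payload 3.6 kg.
Tool frame: the origin (TCP) lies on the centre line of the jaws, within the pads' length; the fingertips stand 19 mm ahead of it and the grasp point (between the pads) is the TCP; z points along the fingers, y is the line along which they close (so a half turn about z gives the same grasp; the last joint's range is limited). The gripper opens to 85 mm and grips with 20 to 120 N. Pads are 22 mm wide; open, the fingers measure 114 mm over their backs; the gripper's body (76 mm by 85 mm) begins 54 mm behind the grasp point. The pads swing forward as they close: fully open they stand 13 mm farther back than shut.
Start: joints at [1.185, 0.591, 0.048, 1.609, -0.033, 0.943, -0.034], TCP at [0.209, -0.694, 0.25] pointing down, gripper open.
Joint ranges: [-2.69, 2.69], [-0.47, 2.24], [-1.27, 1.36], [0.19, 2.51], [-1.53, 4.68], [0.08, 2.07], [-3.09, 3.09]. Speed limits (rad/s): [2.57, 2.57, 3.14, 3.14, 3.14, 3.14, 3.14].

## Interface

Orientations are given as a unit quaternion [x, y, z, w].
In Python, from rig import ctrl, eyes, job_done, masks_of gives the robot as it stands.
- The arm moves only by the tool arm_command, never from a script. Its argument "series" is text: rows parted by semicolons, each of 4 numbers parted by spaces: the shift along the tool's x, y, z in mm, then the turn about the tool's z in rad. In form: tx ty tz roll; .... A call has 1 to 12 rows; each row shifts and turns the commanded pose from where the row before left it, along the tool's axes as they then stand; what a row does not reach is not made up. A row lasts 1/8 s, in which the tool goes at most 62.5 mm and 10.7 degrees, less where a joint would pass 70% of its speed; a pose out of reach is approached as far as the arm can. A call with a gripper value outside its range is refused whole. "fingers" is the finger opening in mm, from 0 to 85.4, set as the call begins (left out, the last holds). The fingers move at their own pace and stop on an object; "force" is the grip in N (left out, the last holds). Time passes only in rows, so rows that do not move let the fingers close. It gives the time, the measured TCP pose, the force, the opening and the grip force at its end, in the units of the state.
- ctrl.sense(): the state, without advancing time (a new reading comes with each control period).
- eyes.read_camera(name): name is "scene" or "top" or "wrist"; returns a dict with "pixels" (384x512x3 uint8, red, green, blue), "vertical_fov" (degrees; the focal length in pixels is half the picture's height over the tangent of half this angle, whatever the lens; pixels are square), "cx", "cy" (the principal point, pixels), "position" and "attitude" of the camera in the world. Camera axes: x right, y up, looking along -z (the intrinsics and any distortion apply to the point x, -y, -z); pixel columns grow to the right and rows downward; lengths in m; the calibration is good to about 2 mm. A picture is of the moment at which its call begins. There is no depth.
- job_done(): hands the job in; it is judged then, once.
Trained networks look in a picture, given as the dict that the camera call returned (one of the last four; its "shot" number tells which), for a name from the list of things; names that differ only in an ending like _2 or _b are one class to them, and where a whole thing is asked for, a point or a joint stands for the part that bears it (a point fixed in the world has none). Each returns a list of dicts, best first, with "score" (0 to 1); they miss things now and then, are a little off and sometimes report something else, mostly with a low value. They report only what shows in the picture. A call takes as long as a camera call.
- masks_of(picture, label): "pixels" (384x512 bool, what is visible of it) and "point" ([column, row] in pixels, amid what is visible of it).
The state is a dict: "time_s": time; "joints": joint angles; "qvel": joint speeds; "joint_efforts": joint torques, N m; "ee_pos": TCP position; "tool_rot": TCP orientation; "contact_force": force on the tool from outside, world axes, zero at the start; "torque": the same for the moment, N m; "gripper_width": finger opening in m; "grasp_force": force on a finger pad.
Only numpy, scipy, OpenCV 4.12 (cv2) and the standard library are available. Lean on these libraries where they do the work, as an engineer would, in place of code of your own. Each camera call takes 0.05 s, during which the arm holds its last target. There are 200 camera calls.

## Task

Two grey lever isolators stand on the bench; one is on (its black lever leans to the end with the white terminal cover), the other is off (its lever leans to the bare screw terminals). Change the supply over: first switch off the one that is on, then switch on the other, each lever fully home; the two must never be on together. Leave everything else on the bench where it is.

Things in the scene. Friction and masses are not known exactly. Their poses are not given: they have to be found in the camera images.
- isolator_a: Isolator A, on at the start (left or right varies). Grey case fixed to the bench, 130 (x) x 90 (y) mm; origin: centre of its underside, z up, yaw within 0.6 rad of the base frame. Far end (x 35 to 65 mm): white terminal cover, 70 mm high; middle: 75 mm high; near end (x below -39 mm): three bare screw terminals between barriers, 62 mm high. A black lever stands out of the middle of the top.
- isolator_a_lever (a joint): Lever angle, rad: 0 = off (stop, leans 0.6 rad to the case's -x end), 0.6 = upright, 1.2 = on (stop, leans 0.6 rad to +x). Hinge along the case's y, 60 mm above the bench over the case's origin. An over-centre spring pulls it to the nearer stop (0.6 N m there, 0 upright): about 8 N at the end moves it, past upright it snaps home by itself.
- isolator_a_tip (a point): Middle of the lever's end face, 85 mm from the hinge; moves with the lever. Off or on it is 48 mm to that side of the case's middle, 130 mm above the bench (upright 145). The grip is a bar 18 mm thick, 50 mm wide (along y), 47 to 85 mm from the hinge, on a stem 14 mm thick, 18 mm wide.
- isolator_b: Isolator B, off at the start (left or right varies). Grey case fixed to the bench, 130 (x) x 90 (y) mm; origin: centre of its underside, z up, yaw within 0.6 rad of the base frame. Far end (x 35 to 65 mm): white terminal cover, 70 mm high; middle: 75 mm high; near end (x below -39 mm): three bare screw terminals between barriers, 62 mm high. A black lever stands out of the middle of the top.
- isolator_b_lever (a joint): Lever angle, rad: 0 = off (stop, leans 0.6 rad to the case's -x end), 0.6 = upright, 1.2 = on (stop, leans 0.6 rad to +x). Hinge along the case's y, 60 mm above the bench over the case's origin. An over-centre spring pulls it to the nearer stop (0.6 N m there, 0 upright): about 8 N at the end moves it, past upright it snaps home by itself.
- isolator_b_tip (a point): Middle of the lever's end face, 85 mm from the hinge; moves with the lever. Off or on it is 48 mm to that side of the case's middle, 130 mm above the bench (upright 145). The grip is a bar 18 mm thick, 50 mm wide (along y), 47 to 85 mm from the hinge, on a stem 14 mm thick, 18 mm wide.
- contactor: Bystander, loose: black and white contactor, 82 x 45 mm, 88 mm high, standing upright between the two isolators; origin at the centre of its underside, z up.
- yellow_meter: Bystander, loose: yellow and black multimeter, 150 x 78 x 48 mm, lying near the front edge at the left; origin at the centre of its underside.
- blue_pliers: Bystander, loose: blue-handled pliers, 166 x 56 x 14 mm, lying near the front edge in the middle; origin at the centre of its underside.
- black_marker: Bystander, loose: white marker pen with black cap, 138 mm long, 13 mm thick, lying near the front edge at the right; origin at the centre of its underside.

How it is judged:
By the outcome, as a careful person would: the job done as asked, in the order asked, and still so for the second after the job is handed in, with the robot touching nothing.
It also fails if it takes over 45 s, if anything falls off the work surface, if the arm or the gripper's body presses on something with over 40 N, if the wrist force passes 120 N, or if a joint passes its speed limit or range.

## Working session

There is one attempt and no reset: what is moved stays moved. The work goes in short steps, Python scripts to look and compute and a tool call to move; the robot and the scene stay as the last step left them, time stands still between calls to the robot, and variables do not carry over. Pictures are saved under pics/ and viewed, at most 10 in all, crops included, and the job is handed in when it is done.

Besides the shell and the picture viewer there is one more tool, called after "Emit:" as name(argument=value, ...) on one line, values as JSON. arm_command: Moves the arm, as the interface text tells. Its arguments: {"type":"object","properties":{"series":{"type":"string"},"fingers":{"type":"number"},"force":{"type":"number"}},"required":["series"]}

```bash
ls; mkdir -p pics; cat > h.py <<'E'
import numpy as np, cv2
from scipy.spatial.transform import Rotation as R
from rig import ctrl, eyes, job_done, masks_of
E
python3 - <<'E'
from h import *
ims=[]
for n in("scene","top"):
    p=eyes.read_camera(n)
    print(n,{k:v for k,v in p.items() if k!="pixels"})
    cv2.imwrite(f"pics/{n}.png",p["pixels"][:,:,::-1])
    for l in("isolator_a","isolator_a_lever","contactor"):
        for m in masks_of(p,l): print(l,round(m["score"],2),m["point"],m["pixels"].sum())
print(ctrl.sense())
E
```

```text
pics
scene {'vertical_fov': 44.86503627293841, 'cx': 254.60731220305945, 'cy': 198.48473595881242, 'position': array([-0.22498233, -0.65493527,  0.54561445]), 'attitude': array([ 0.5022637 , -0.19653577, -0.32646832,  0.77622374]), 'shot': 1}
isolator_a 0.97 [359.8, 232.8] 2863
isolator_a 0.95 [231.9, 187.2] 1756
isolator_a 0.21 [143.5, 212.5] 1388
isolator_a_lever 0.51 [377.8, 191.9] 288
contactor 0.92 [277.3, 216.9] 1128
top {'vertical_fov': 42.224506006304395, 'cx': 259.91782145900254, 'cy': 181.59139497030856, 'position': array([0.16780189, 0.05193241, 1.55457172]), 'attitude': array([ 0.06971755, -0.06123927, -0.6986653 ,  0.70940539]), 'shot': 2}
isolator_a 0.63 [212.5, 145.1] 1326
isolator_a 0.61 [337.5, 142.9] 1493
isolator_a_lever 0.55 [342.2, 129.8] 234
contactor 0.92 [274.8, 167.2] 417
{'time_s': 0.4, 'joints': array([ 1.18550745,  0.59136506,  0.04837595,  1.60867947, -0.03330283,
        0.94271186, -0.03370175]), 'qvel': array([ 0.00030118, -0.00081841, -0.00101255, -0.00162478, -0.00122684,
        0.00016899,  0.0006348 ]), 'joint_efforts': array([-1.44045352e-03, -5.47946298e+01,  1.54344019e+00, -1.98136193e+01,
        9.28252819e-03,  4.20854572e-03, -2.93332505e-06]), 'ee_pos': array([ 0.20853744, -0.69424734,  0.2501153 ]), 'tool_rot': array([ 9.89373002e-01,  1.45399555e-01, -4.36155793e-05, -1.73922963e-04]), 'contact_force': array([-0.01867079, -0.02887629, -0.10888796]), 'torque': array([-0.0236757 ,  0.01228742, -0.0258627 ]), 'grasp_force': 0.0, 'gripper_width': 0.08580457691683695}
```

```bash
python3 - <<'E'
import cv2,numpy as np
a=cv2.imread("pics/scene.png");b=cv2.imread("pics/top.png")
c=cv2.resize(a[110:310,140:460],(800,500),interpolation=cv2.INTER_CUBIC);cv2.imwrite("pics/sc.png",c)
d=cv2.resize(b[80:230,160:400],(800,500),interpolation=cv2.INTER_CUBIC);cv2.imwrite("pics/tc.png",d)
E
```

```text
(no output)
```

View pics/sc.png

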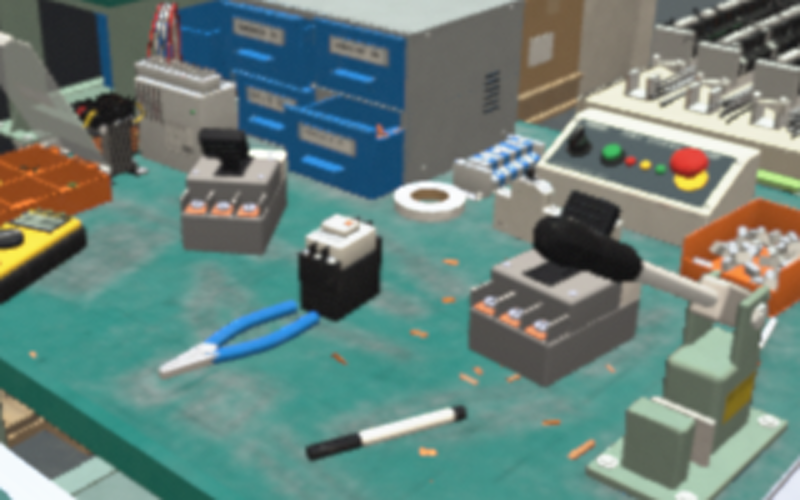

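View pics/tc.png

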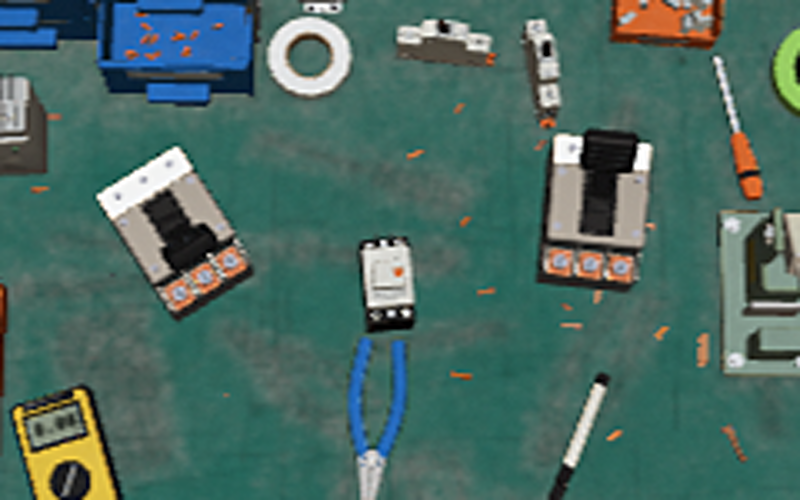

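The right isolator is on: its lever leans to the white cover at about (610,150) in the crop. The left one is off, with its lever near the screws at (195,245). A green toggle clamp with a black handle stands right of the on isolator, so I'll fit the poses and check the clamp.

```bash
cat >> h.py <<'E'
def proj(p,P):
    f=192/np.tan(np.radians(p["vertical_fov"])/2)
    c=(np.atleast_2d(P)-p["position"])@R.from_quat(p["attitude"]).as_matrix()
    return np.c_[p["cx"]+f*c[:,0]/-c[:,2], p["cy"]-f*c[:,1]/-c[:,2]]
def back(p,uv,z):
    f=192/np.tan(np.radians(p["vertical_fov"])/2)
    d=R.from_quat(p["attitude"]).as_matrix()@[(uv[0]-p["cx"])/f,-(uv[1]-p["cy"])/f,-1]
    return p["position"]+d*(z-p["position"][2])/d[2]
def box(x0,x1,y0,y1,z0,z1): return np.array([[x,y,z] for x in(x0,x1) for y in(y0,y1) for z in(z0,z1)])
def parts(th):
    a=th-.6; M=R.from_euler('y',a).as_matrix()
    return [box(.035,.065,-.045,.045,0,.07),box(-.039,.035,-.045,.045,0,.075),box(-.065,-.039,-.045,.045,0,.062),
      box(-.009,.009,-.025,.025,.047,.085)@M.T+[0,0,.06],box(-.007,.007,-.009,.009,0,.05)@M.T+[0,0,.06]]
S=8
def sil(p,q,th):
    m=np.zeros((384,512),np.uint8); M=R.from_euler('z',q[2]).as_matrix()
    for b in parts(th):
        h=cv2.convexHull(proj(p,b@M.T+[q[0],q[1],0]).astype(np.float32))
        cv2.fillConvexPoly(m,np.round(h*16).astype(np.int32),1,shift=4)
    return m>0
E
python3 - <<'E'
from h import *
from scipy.optimize import minimize
t=eyes.read_camera("top"); mt=masks_of(t,"isolator_a")[:2]
s=eyes.read_camera("scene"); ms=masks_of(s,"isolator_a")[:2]
mt.sort(key=lambda m:m["point"][0]); ms.sort(key=lambda m:m["point"][0])
v=t["pixels"].copy()
for n,i,th,y0 in(("B",0,0,-.5),("A",1,1.2,0)):
    for cams in ([(t,mt[i])],[(s,ms[i])],[(t,mt[i]),(s,ms[i])]):
        g=back(t,mt[i]["point"],.06)
        def cost(q):
            c=0
            for p,m in cams:
                k=sil(p,q,th); c+=1-(k&m["pixels"]).sum()/(k|m["pixels"]).sum()
            return c
        best=None
        for yaw in(-.5,-.25,0,.25,.5):
            r=minimize(cost,[g[0],g[1],yaw],method="Nelder-Mead",options=dict(initial_simplex=np.array([[g[0],g[1],yaw]]*4)+np.r_[np.zeros((1,3)),np.diag([.02,.02,.2])],maxiter=150))
            if best is None or r.fun<best.fun: best=r
        print(n,len(cams),best.x.round(4),round(best.fun,3))
    cv2.drawContours(v,cv2.findContours(sil(t,best.x,th).astype(np.uint8),0,1)[0],-1,(255,0,255),1)
for z in(0,.1,.2): print(z,back(t,[391,150],z).round(3),back(s,[374,210],z).round(3))
cv2.imwrite("pics/top2.png",cv2.resize(v[60:260,180:480],(800,533),interpolation=cv2.INTER_CUBIC)[:,:,::-1])
E
```

```text
B 1 [0.5515 0.224  0.587 ] 0.066
B 1 [0.5535 0.2271 0.6301] 0.074
B 2 [0.5521 0.2242 0.607 ] 0.148
A 1 [ 0.5766 -0.1676 -0.1221] 0.056
A 1 [ 0.5795 -0.1675  0.0032] 0.222
A 2 [ 0.5767 -0.1688 -0.0649] 0.294
0 [ 0.569 -0.346  0.   ] [ 0.762 -0.088  0.   ]
0.1 [ 0.543 -0.32   0.1  ] [ 0.581 -0.192  0.1  ]
0.2 [ 0.517 -0.295  0.2  ] [ 0.4   -0.296  0.2  ]
```

View pics/top2.png

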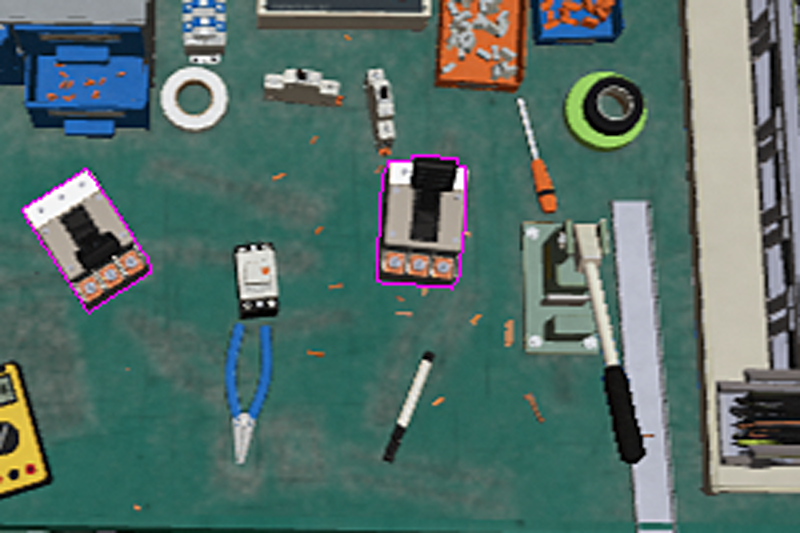

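The fit outlines match both cases. The clamp handle reaches toward the robot, with its end at (635,455) in this crop. I'll triangulate its height before crossing it.

```bash
python3 - <<'E'
from h import *
t=eyes.read_camera("top"); s=eyes.read_camera("scene")
def tri(a,b):
    a0,a1=back(t,a,0),back(t,a,.3); b0,b1=back(s,b,0),back(s,b,.3)
    d,e=a1-a0,b1-b0; k=np.linalg.lstsq(np.c_[d,-e],b0-a0,rcond=None)[0]
    P,Q=a0+k[0]*d,b0+k[1]*e; print(P.round(3),Q.round(3))
T=lambda x,y:(180+x*.375,60+y*.375)
C=lambda x,y:(140+x*.4,110+y*.4)
tri(T(634,458),C(540,235))     # handle end
tri(T(613,370),C(637,262))     # black/white boundary
tri(T(588,228),C(720,290))     # pivot
# edges of A with top: yaw from near end/ far edges
for q in ([.5766,-.1676,-.122],):
    for a in(.048,-.048): print("tip",np.array(q[:2])+a*np.array([np.cos(q[2]),np.sin(q[2])]))
E
```

```text
[ 0.284 -0.339  0.267] [ 0.281 -0.336  0.266]
[ 0.378 -0.339  0.212] [ 0.382 -0.344  0.214]
[ 0.549 -0.341  0.131] [ 0.542 -0.33   0.127]
tip [ 0.62424323 -0.17344148]
tip [ 0.52895677 -0.16175852]
```

Emit:
arm_command(series="0 0 -40 0; 0 0 -45 0.137; 0 0 -45 0.137; 0 0 -40 0.137; 28 -40 0 0; 28 -40 0 0; 28 -40 0 0; 28 -40 0 0; 28 -40 0 0; 28 -40 0 0; 28 -40 0 0; 28 -40 0 0", fingers=0, force=20)

```text
time_s: 2.2
ee_pos: [0.4699, -0.402, 0.4205]
tool_rot: [0.998, -0.06, 0.0, 0.0]
contact_force: [0.5, 0.2, 0.1]
gripper_width: 0.0002
grasp_force: 0.0
```

Emit:
arm_command(series="29 -41 0 0; 29 -41 0 0; 29 -41 0 0; 29 -41 0 0; 29 -41 0 0; 28 -40 0 0; 0 0 50 0; 0 0 50 0; 0 0 50 0; 0 0 40 0; 0 0 0 0")

```text
time_s: 3.58
ee_pos: [0.6673, -0.1799, 0.2267]
tool_rot: [0.998, -0.059, -0.004, -0.001]
contact_force: [-0.3, 0.4, 0.9]
gripper_width: 0.0002
grasp_force: 0.0
```

```bash
python3 - <<'E'
from h import *
s=ctrl.sense();print(s["ee_pos"],R.from_quat(s["tool_rot"]).as_matrix().round(3).tolist())
p=eyes.read_camera("wrist");q=eyes.read_camera("scene")
cv2.imwrite("pics/w1.png",np.hstack([cv2.resize(p["pixels"],(400,300)),cv2.resize(q["pixels"][100:325,200:500],(400,300))])[:,:,::-1])
E
```

```text
[ 0.66727754 -0.17993241  0.22666454] [[0.993, -0.119, -0.008], [-0.119, -0.993, 0.002], [-0.008, -0.001, -1.0]]
```

View pics/w1.png

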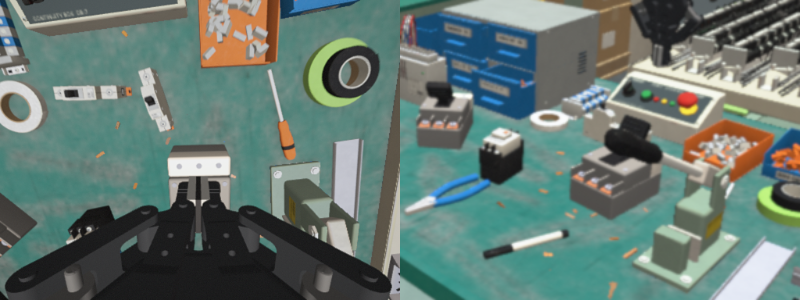

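The fingers are closed, beyond the cover of A and centred on it (about (198,190) in the left half). I'll go down behind the lever now.

Emit:
arm_command(series="0 0 40 0; 0 0 40 0; 0 0 20 0; 0 0 0 0")

```text
time_s: 4.18
ee_pos: [0.6702, -0.1806, 0.1305]
tool_rot: [0.998, -0.06, -0.0, -0.0]
contact_force: [1.0, -0.4, 0.5]
gripper_width: 0.0001
grasp_force: 0.0
```

Emit:
arm_command(series="-15 0 0 0; -12 0 0 0; -12 0 0 0; -12 0 0 0; -12 0 0 0; -12 0 0 0; -12 0 0 0; -10 0 0 0; 0 0 0 0")

```text
time_s: 5.3
ee_pos: [0.5708, -0.1688, 0.1296]
tool_rot: [0.998, -0.06, -0.002, -0.0]
contact_force: [0.1, 0.2, 0.4]
gripper_width: 0.0
grasp_force: 0.0
```

```bash
python3 - <<'E'
from h import *
q=eyes.read_camera("scene");t=eyes.read_camera("top")
cv2.imwrite("pics/s2.png",np.hstack([cv2.resize(t["pixels"][90:240,260:460],(400,300)),cv2.resize(q["pixels"][100:325,200:500],(400,300))])[:,:,::-1])
E
```

```text
(no output)
```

View pics/s2.png

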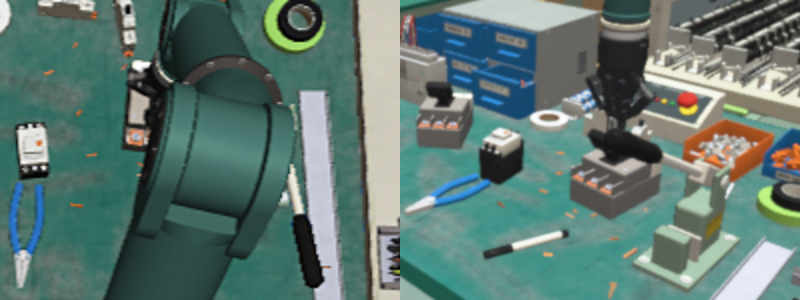

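Emit:
arm_command(series="0 0 -40 0; 0 0 -45 0; 0 0 -45 -0.143; 0 0 -40 -0.143; 0 0 0 -0.143; 0 0 0 -0.143; 0 0 0 -0.143; 14 -42 0 0; 14 -42 0 0; 14 -42 0 0; 14 -42 0 0; 14 -42 0 0")

```text
time_s: 6.9
ee_pos: [0.5134, 0.0455, 0.3001]
tool_rot: [0.956, 0.294, 0.0, -0.0]
contact_force: [0.7, -0.1, -0.6]
gripper_width: -0.0002
grasp_force: 0.0
```

```bash
python3 - <<'E'
from h import *
s=ctrl.sense();M=R.from_quat(s["tool_rot"]).as_matrix();print(s["ee_pos"],M.round(3).tolist())
c=np.array([.552,.2242,0]);x=np.array([np.cos(.6),np.sin(.6),0])
print("to go (tool)",M.T@(c-.095*x+[0,0,.13]-s["ee_pos"]))
t=eyes.read_camera("top");q=eyes.read_camera("scene")
cv2.imwrite("pics/s3.png",np.hstack([cv2.resize(t["pixels"][90:240,200:400],(400,300)),cv2.resize(q["pixels"][100:325,200:500],(400,300))])[:,:,::-1])
E
```

```text
[0.5134456  0.04550466 0.3001162 ] [[0.828, 0.561, -0.0], [0.561, -0.828, 0.0], [0.0, -0.0, -1.0]]
to go (tool) [ 0.03717606 -0.12583847  0.17014388]
```

View pics/s3.png

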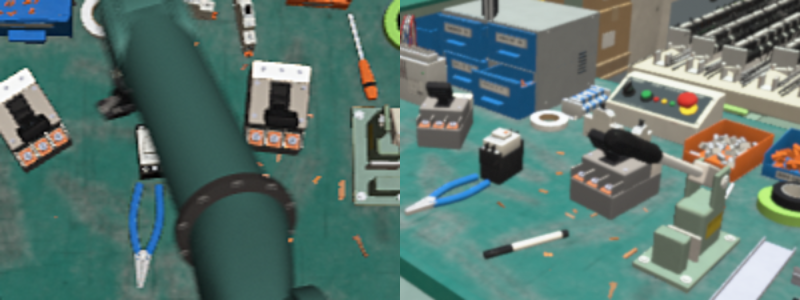

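A is now off: its lever leans to the screws at about (282,112) in the left half. B comes next.

Emit:
arm_command(series="12 -42 0 0; 12 -42 0 0; 13 -42 0 0; 0 0 0 0; 0 0 45 0; 0 0 45 0; 0 0 45 0; 0 0 35 0; 0 0 0 0")

```text
time_s: 8.12
ee_pos: [0.4726, 0.1668, 0.128]
tool_rot: [0.956, 0.293, -0.003, 0.001]
contact_force: [-0.5, -0.5, 0.4]
gripper_width: -0.0001
grasp_force: 0.0
```

Emit:
arm_command(series="17 0 0 0; 13 0 0 0; 12 0 0 0; 12 0 0 0; 12 0 0 0; 12 0 0 0; 12 0 0 0; 12 0 0 0; 4 0 0 0; 0 0 0 0")

```text
time_s: 9.38
ee_pos: [0.5616, 0.229, 0.1302]
tool_rot: [0.956, 0.294, -0.0, -0.0]
contact_force: [-0.2, 1.1, 0.0]
gripper_width: -0.0001
grasp_force: 0.0
```

Emit:
arm_command(series="0 0 -40 0; 0 0 -45 0; 0 0 -45 0; 0 0 -40 0; 10 45 0 0; 10 45 0 0; 0 45 0 0; -10 45 0 0; -30 45 0 0; -40 30 0 0; -40 30 0 0; 0 0 0 0")

```text
time_s: 10.88
ee_pos: [0.6361, -0.0704, 0.2995]
tool_rot: [0.957, 0.289, -0.002, 0.001]
contact_force: [-0.7, -0.5, -1.0]
gripper_width: -0.0002
grasp_force: 0.0
```

```bash
python3 - <<'E'
from h import *
t=eyes.read_camera("top");q=eyes.read_camera("scene")
ms=masks_of(t,"isolator_a")
for m in ms:
    for n,p in(("B",[.552,.2242,.595]),("A",[.5766,-.1676,-.12])):
        r=[]
        for th in(0,.1,.2,.6,1.0,1.1,1.2):
            k=sil(t,p,th); r.append(round((k&m["pixels"]).sum()/(k|m["pixels"]).sum(),3))
        if max(r)>.3: print(n,round(m["score"],2),r)
cv2.imwrite("pics/s4.png",np.hstack([cv2.resize(t["pixels"][80:230,170:370],(400,300)),cv2.resize(q["pixels"][100:325,170:470],(400,300))])[:,:,::-1])
E
```

```text
B 0.78 [np.float64(0.907), np.float64(0.907), np.float64(0.907), np.float64(0.907), np.float64(0.907), np.float64(0.921), np.float64(0.913)]
```

View pics/s4.png

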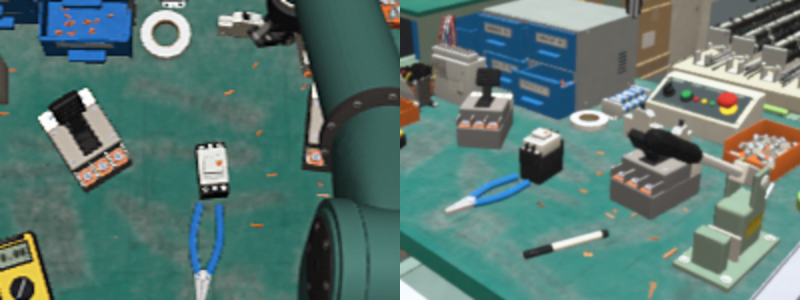

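B is on: its lever is over the white cover at (70,105). I'll shift the arm to the middle so both levers show, then check that each is against its stop.

Emit:
arm_command(series="-9 -40 0 0; -9 -40 0 0; -9 -40 0 0; 0 0 0 0")

```text
time_s: 11.52
ee_pos: [0.5464, 0.026, 0.3005]
tool_rot: [0.955, 0.298, -0.0, -0.001]
contact_force: [0.2, 0.9, 1.3]
gripper_width: -0.0001
grasp_force: 0.0
```

```bash
python3 - <<'E'
from h import *
t=eyes.read_camera("top")
dark=t["pixels"].max(2)<60
def lev(p,q,th):
    m=np.zeros((384,512),np.uint8); M=R.from_euler('z',q[2]).as_matrix()
    for b in parts(th)[3:]:
        h=cv2.convexHull(proj(p,b@M.T+[q[0],q[1],0]).astype(np.float32)); cv2.fillConvexPoly(m,np.round(h*16).astype(np.int32),1,shift=4)
    return m>0
v=t["pixels"].copy()
for n,p,th0 in(("B",[.552,.2242,.595],1.2),("A",[.5766,-.1676,-.12],0)):
    roi=cv2.dilate((lev(t,p,0)|lev(t,p,.6)|lev(t,p,1.2)).astype(np.uint8),np.ones((5,5)))>0
    for th in np.arange(0,1.21,.1):
        k=lev(t,p,th); d=dark&roi; print(n,round(th,1),round((k&d).sum()/(k|d).sum(),3),end="; ")
    print()
    cv2.drawContours(v,cv2.findContours(lev(t,p,th0).astype(np.uint8),0,1)[0],-1,(255,0,255),1)
cv2.imwrite("pics/s5.png",cv2.resize(v[80:200,170:370],(800,480),interpolation=cv2.INTER_CUBIC)[:,:,::-1])
E
```

```text
B 0.0 0.218; B 0.1 0.195; B 0.2 0.189; B 0.3 0.152; B 0.4 0.16; B 0.5 0.199; B 0.6 0.252; B 0.7 0.336; B 0.8 0.418; B 0.9 0.496; B 1.0 0.551; B 1.1 0.624; B 1.2 0.584; 
A 0.0 0.556; A 0.1 0.471; A 0.2 0.346; A 0.3 0.223; A 0.4 0.223; A 0.5 0.286; A 0.6 0.324; A 0.7 0.291; A 0.8 0.259; A 0.9 0.236; A 1.0 0.214; A 1.1 0.203; A 1.2 0.183;
```

View pics/s5.png

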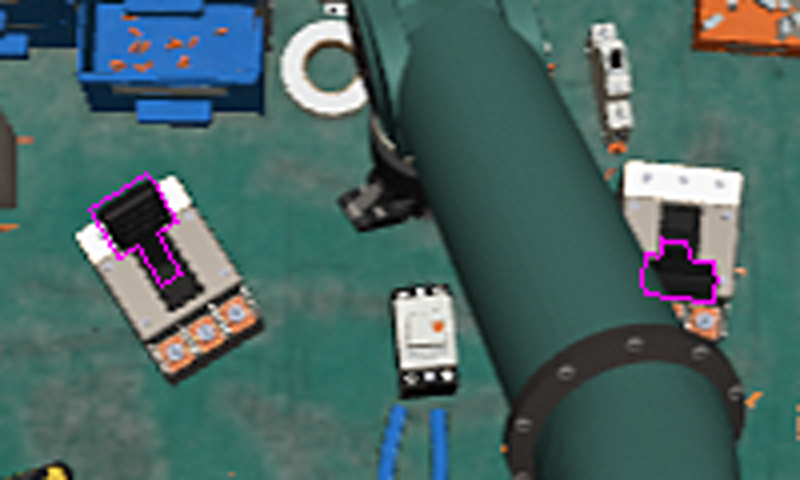

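Both levers match their stop outlines: B on at (135,215), A off at (680,275). The arm is clear of everything, so I'm handing in.

```bash
python3 -c "from rig import job_done; print(job_done())"
```

```text
the job is handed in; nothing more can be done
None
```

I switched isolator A off first, then isolator B on. In the last pictures both levers were at their stops, to within what the camera can resolve, and I saw nothing else moved. I handed the job in at about 11.5 s of the 45 s; no verdict was returned.

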